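# Stop the glass edger and set its water valve two turns open

### The arm

A 6-joint arm with a two-finger parallel gripper is mounted at the origin on the work surface. World frame = base frame: x ahead of the robot, y to its left, z up, the work surface at z = 0. Lengths are in m, angles in degrees, forces in N, time in s.
With the tool pointing down it reaches from about 0.4 to 0.825 m from the base axis. Payload 7 kg.
Tool frame: the origin (TCP) lies midway between the tips of the shut fingers; the grasp point (between the pads) lies 19 mm behind it; x points along the fingers, z is the direction in which the jaws open and shut, and the axes are right-handed (so a half turn about x gives the same grasp; the last joint's range is limited). The gripper opens to 88 mm and grips with 3 to 60 N. Pads are 19 mm wide; open, the fingers measure 130 mm over their backs; the gripper's body (78 mm by 193 mm) begins 47 mm behind the grasp point.
Start: joints at [-50.415, 20.546, 0.682, 0, -70.136, -16.507], TCP at [0.265, -0.621, 0.227] pointing down, gripper open.
Joint ranges: [-176.03, 176.03], [-82.01, 121.73], [-58.28, 71.71], [-173.87, 95.51], [-174.79, -0.11], [-173.66, 173.66]. Speed limits (degrees/s): [136.94, 136.94, 172.46, 180, 180, 180].

### API

Orientations are given as [roll, pitch, yaw] about the fixed x, y, z axes, in that order (R = Rz(yaw) Ry(pitch) Rx(roll)).
In Python, from plant import ctrl gives the robot as it stands.
- The arm moves only by the tool servo_tool, never from a script. Its argument "motion" is a list of rows, each an object with "offset": the shift along the tool's x, y, z in m, a list of three; "roll": the turn about the tool's x in degrees; "claw": the opening, from -1 (shut) to 1 (fully open), so that 0 is half open. In form: [{"offset": [x, y, z], "roll": roll, "claw": claw}, ...]. A call has 1 to 12 rows; each row shifts and turns the commanded pose from where the row before left it, along the tool's axes as they then stand; what a row does not reach is not made up. A row lasts 1/8 s, in which the tool goes at most 62.5 mm and 10.7 degrees, less where a joint would pass 70% of its speed; a pose out of reach is approached as far as the arm can. A call is refused whole if a number of a shift passes 0.0625 or a number of a turn 10.7, either way. A call with a gripper value outside its range is refused whole. The fingers move at their own pace and stop on an object; the grip force is fixed at half the most. Time passes only in rows, so rows that do not move let the fingers close. It gives the time, the measured TCP pose, the force and the opening at its end, in the units of the state.
- ctrl.get_obs(): the state, without advancing time (a new reading comes with each control period).
- ctrl.snapshot(name): name is "side" or "top"; returns a dict with "frame" (384x512x3 uint8, blue, green, red), "z_map" (384x512 float32, m along the optical axis (not along the pixel's ray), 0 where there is no reading), "mtx" (3x3 intrinsics, pixels), "k1" (the pictures are not rectified: a ray, as slopes to the right and down, at radius r is drawn at 1 + k1 r^2 times it, then the intrinsics apply), "extrinsics" (4x4, takes a point from camera to world coordinates). Camera axes: x right, y up, looking along -z (the intrinsics and any distortion apply to the point x, -y, -z); pixel columns grow to the right and rows downward; lengths in m; the calibration is good to about 2 mm. A picture is of the moment at which its call begins.
- ctrl.close_job(): hands the job in, once; it reports no verdict.
The state is a dict: "clock": time; "joint_pos": joint angles; "qvel": joint speeds; "tau": joint torques, N m; "tool_pos": TCP position; "orientation": TCP orientation; "force": force on the tool from outside, world axes, zero at the start; "moment": the same for the moment, N m; "opening": finger opening in m.
Only numpy, scipy, OpenCV 4.12 (cv2) and the standard library are available. Lean on these libraries where they do the work, as an engineer would, in place of code of your own. Each camera call takes 0.05 s, during which the arm holds its last target.

### The job

In the stained-glass studio, switch off the edging machine by turning its black speed dial anticlockwise to its end stop, then close the red water valve clockwise to its stop and back it off exactly two full turns. Finish while still holding the valve's black handle still in your grip at that setting, so that someone can tighten the lock nut; leave everything else on the bench where it is.

Things in the scene. Friction and masses are not known exactly. Their poses are not given: they have to be found in the camera images.
- edger: the edging machine: a white box 220 x 200 mm with a red band, 90 mm high, fixed to the bench, with a grey work plate, a small upright grinding bit and a clear guard on its far half (guard's top 138 mm above the bench) and a dark panel with the speed dial on its near half; origin at the centre of its underside, x axis from the dial's side to the guard's side
- dial_grip (a point): speed dial of the edging machine: black knob 44 mm across with an upright grip bar across it, 42 mm long, 14 mm wide, 32 mm tall, its top 132 mm above the bench. The point lies on the knob's vertical turning axis, 7 mm below the bar's top, 125 mm above the bench. The point turns with the knob: x runs along the bar (level), z is up
- dial (a joint): angle of the speed dial, rad: 0 = off, the end stop fully anticlockwise seen from above (the bar's white line then points at the red tick at the panel's near edge); grows clockwise to 4.7. Starts between 0.7 and 1.5. It stays where it is left; light friction of about 0.03 N m
- valve_axis (a point): point on the vertical axis of the water valve's red handwheel, 149 mm above the bench, level with the middle of its handle; it does not turn. The valve: brass body, copper pipes, dark steel foot plate 70 x 150 mm fixed to the bench; the wheel is 102 mm across, its rim's top 114 mm and its hub's top 117 mm above the bench
- valve_grip: the handle to hold: an upright black cylinder, 20 mm across, 54 mm tall, that revolves freely on a pin at the handwheel's rim, 45 mm from the wheel's axis, so a gripper can lead it round without turning itself; origin at its centre, 149 mm above the bench (underside 122 mm, top 176 mm)
- valve_wheel (a joint): angle of the handwheel, rad: 0 = closed, hard against its stop; grows anticlockwise seen from above as the valve opens, 6.283 to each turn (two turns = 12.566), up to 25.1. Starts between 2.6 and 8.2. It stays where it is left; friction of about 0.08 N m (2 N at the handle); the wheel does not rise or sink
- valve_mark (a point): white paint mark on a steel pointer below the wheel, 64 mm from the wheel's axis, 83 mm above the bench. When the valve is closed against its stop, and at every whole turn from there, the handle stands over the pointer, in line from the axis to this mark
- glass_amber: small rectangle of amber glass, 50 x 34 x 5 mm, lying loose on the machine's grey work plate; origin at the centre of its underside. Bystander
- glass_green: small rectangle of green glass, 60 x 30 x 5 mm, lying loose on the machine's grey work plate; origin at the centre of its underside. Bystander
- glue: white plastic bottle with a blue cap, 44 mm across and 120 mm tall, standing near the valve; origin at the centre of its underside. Bystander
- mug: white mug, 80 mm across and 95 mm tall, on the far side of the bench; origin at the centre of its underside. Bystander
- calculator: grey desk calculator, 120 x 80 x 16 mm, on the far side of the bench; origin at the centre of its underside. Bystander
- pliers: pliers with red handles, about 140 mm long and 12 mm thick, lying between the machine and the valve; origin on the bench, about mid-length. Bystander
- marker: white marker pen with a black cap, 135 mm long and 14 mm thick, lying near the valve; origin on the bench under the pen. Bystander
There are look-alikes about, which are no part of the job. What is shaped like the part that bears valve_axis but pink is not meant.

How it is judged:
By the outcome, as a careful person would: the job done as asked, in the order asked, and still so for the second after the job is handed in, while the arm keeps its last pose, push and grip.
It also fails if it takes over 72 s, if anything falls off the work surface, if the arm or the gripper's body presses on something with over 40 N, if the wrist force passes 120 N, or if a joint passes its speed limit or range.

## Working session

There is one attempt and no reset: what is moved stays moved. The work goes in short steps, Python scripts to look and compute and a tool call to move; the robot and the scene stay as the last step left them, time stands still between calls to the robot, and variables do not carry over. Pictures are saved under pics/ and viewed, and the job is handed in when it is done.

Besides the shell and the picture viewer there is one more tool, called after "Emit:" in YAML: its name, and indented under it one key for each argument. servo_tool: Moves the arm, as the interface text tells. Its arguments: {"type":"object","properties":{"motion":{"type":"array"}},"required":["motion"]}

```bash
mkdir -p pics; ls
python3 - <<'E'
from plant import ctrl
import cv2, numpy as np
print(ctrl.get_obs())
for n in ("top","side"):
    s=ctrl.snapshot(n); cv2.imwrite(f"pics/{n}0.png",s["frame"]); np.savez(f"{n}0.npz",**s)
    print(n,s["mtx"],s["k1"],s["extrinsics"])
E
```

```text
pics
{'clock': 0.0, 'joint_pos': array([-5.04152918e+01,  2.05915959e+01,  6.33401620e-01, -2.13020037e-02,
       -7.01333087e+01, -1.65083319e+01]), 'qvel': array([-0.10155056, -0.0315458 ,  0.04565938,  0.01719095,  0.02114713,
       -0.06361884]), 'tau': array([ 4.52547274e-04, -5.82719135e+01,  2.93052649e+01,  6.99710011e+00,
        6.86355546e-03, -1.64143175e-04]), 'tool_pos': array([ 0.26438305, -0.6205462 ,  0.2256143 ]), 'orientation': array([  4.16559429,  89.90633076, 117.2347155 ]), 'force': array([-0.6181908 ,  0.24279617,  0.14399556]), 'moment': array([-0.01848118,  0.02007097, -0.00657007]), 'opening': 0.08764272092263012}
top [[385.74143503   0.         260.36767761]
 [  0.         385.74143503 200.45312376]
 [  0.           0.           1.        ]] -0.0703106080099135 [[ 0.02526814  0.99107657 -0.13087686  0.46045034]
 [-0.99967943  0.02526046 -0.0017191   0.05204958]
 [ 0.00160225  0.13087834  0.99139714  1.0280074 ]
 [ 0.          0.          0.          1.        ]]
side [[422.83466122   0.         255.01251792]
 [  0.         422.83466122 194.24247187]
 [  0.           0.           1.        ]] -0.047016659299635284 [[-0.86109272  0.39853    -0.31574223  0.25631374]
 [-0.50810707 -0.65175063  0.56307044  0.6532746 ]
 [ 0.01861526  0.64528672  0.76371364  0.93785021]
 [ 0.          0.          0.          1.        ]]
```

View pics/top0.png

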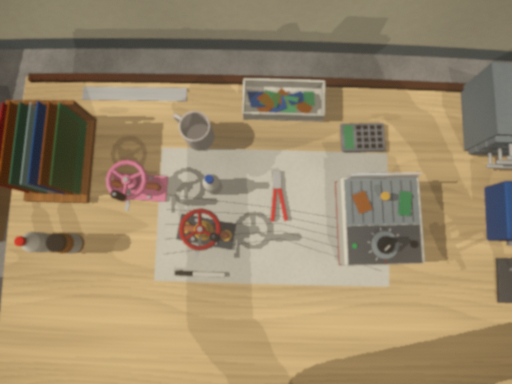

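View pics/side0.png

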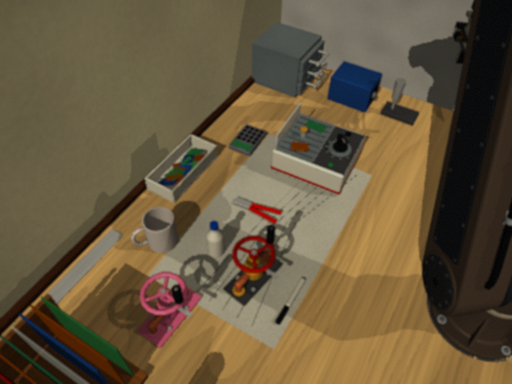

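The top view shows the edger at about (380,218), with its dial at (387,244). The red valve is at (200,229) and the pink look-alike at (127,180). I'll zoom in next.

```bash
cat > h.py <<'E'
import numpy as np, cv2
def load(n): return dict(np.load(n+".npz"))
def ray(s,u,v):
    K=s["mtx"]; k1=float(s["k1"])
    d=np.array([(u-K[0,2])/K[0,0],(v-K[1,2])/K[1,1]]); x=d.copy()
    for _ in range(30): x=d/(1+k1*(x@x))
    E=s["extrinsics"]
    return E[:3,3],E[:3,:3]@np.array([x[0],-x[1],-1.0])
def at_z(s,u,v,z):
    o,r=ray(s,u,v); return o+r*(z-o[2])/r[2]
def at_depth(s,u,v):
    o,r=ray(s,u,v); return o+r*s["z_map"][int(round(v)),int(round(u))]
def proj(s,p):
    E=s["extrinsics"]; c=E[:3,:3].T@(np.array(p)-E[:3,3]); x=c[0]/-c[2]; y=-c[1]/-c[2]
    f=1+float(s["k1"])*(x*x+y*y); K=s["mtx"]
    return np.array([K[0,0]*x*f+K[0,2],K[1,1]*y*f+K[1,2]])
def cloud(s):
    K=s["mtx"]; H,W=s["z_map"].shape
    uv=np.stack(np.meshgrid(np.arange(W),np.arange(H)),-1).reshape(-1,2).astype(float)
    d=(uv-K[:2,2])/K[0,0]; x=d.copy()
    for _ in range(20): x=d/(1+float(s["k1"])*(x**2).sum(1,keepdims=True))
    z=s["z_map"].reshape(-1); E=s["extrinsics"]
    P=np.c_[x[:,0]*z,-x[:,1]*z,-z]@E[:3,:3].T+E[:3,3]
    return P.reshape(H,W,3)
def crop(s,u0,v0,w,h,f,name):
    im=s["frame"][v0:v0+h,u0:u0+w]; cv2.imwrite(name,cv2.resize(im,None,fx=f,fy=f,interpolation=cv2.INTER_CUBIC))
E
python3 - <<'E'
from h import *
t=load("top0"); s=load("side0")
a=cv2.resize(t["frame"][165:275,330:430],None,fx=5,fy=5,interpolation=cv2.INTER_CUBIC)
cv2.imwrite("pics/c1.png",a)
crop(t,165,165,90,100,6,"pics/c2.png")
crop(s,265,100,110,100,6,"pics/c3.png")
crop(s,200,210,120,90,6,"pics/c4.png")
E
```

```text
(no output)
```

View pics/c1.png

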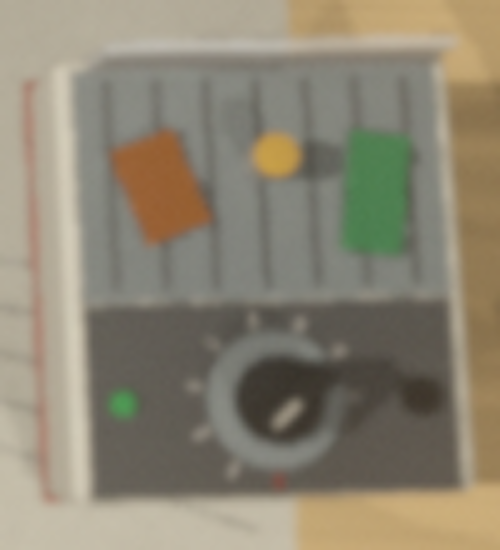

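View pics/c2.png

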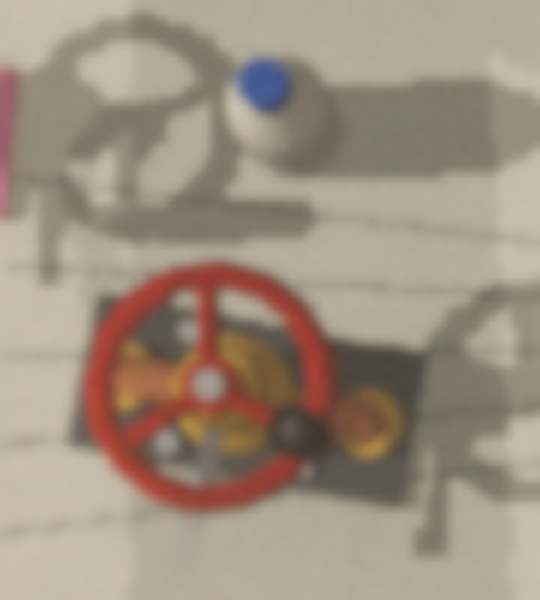

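View pics/c3.png

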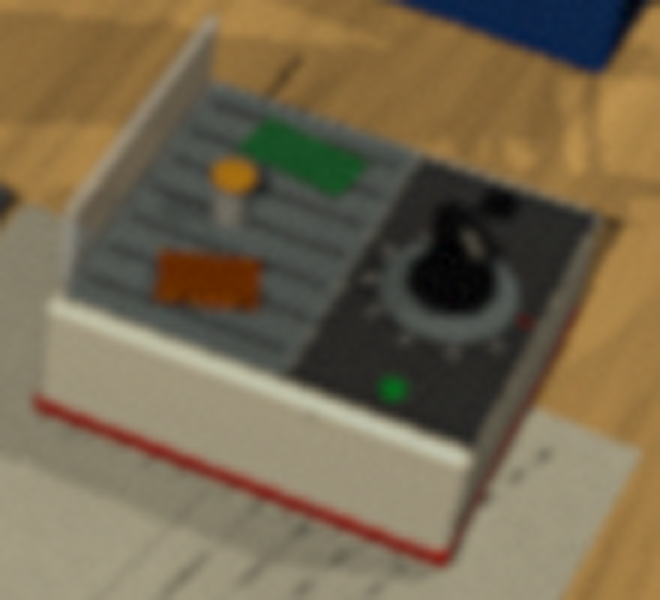

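View pics/c4.png

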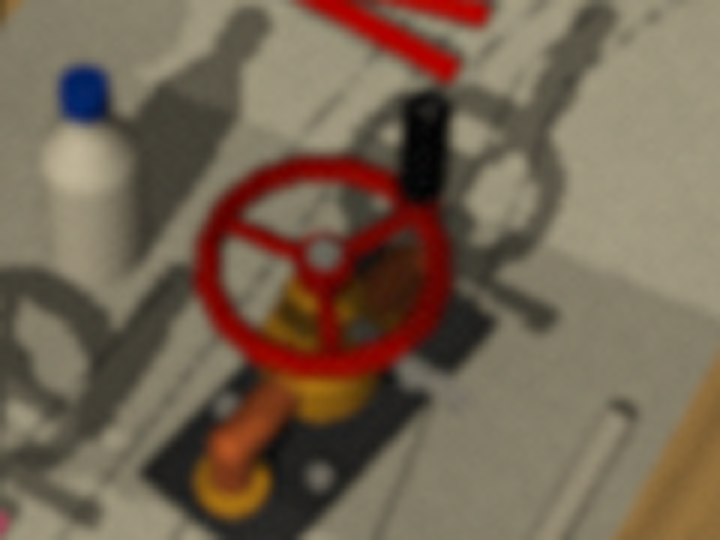

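Run:
```python
from h import *
from scipy.spatial.transform import Rotation as R
t=load("top0"); s=load("side0")
print(R.from_euler('xyz',[4.166,89.906,117.235],degrees=True).as_matrix().round(3))
# edges of white line pixels, red tick, in both
def c1(x,y): return 330+x/5-.4,165+y/5-.4
for nm,p,z in [("line",(288,413),.132),("lineA",(274,428),.132),("lineB",(301,400),.132),("tick",(280,480),.09),("ringc",(273,399),.092),("box nl",(90,497),.09),("box nr",(467,488),.09),("box fl",(72,65),.09),("box fr",(440,65),.09)]:
    print(nm,at_z(t,*c1(*p),z).round(4))
def c2(x,y): return 165+x/6-.4,165+y/6-.4
for nm,p,z in [("hub",(209,384),.117),("handle",(293,430),.176),("rimL",(90,383),.114),("rimR",(332,383),.114),("rimT",(208,263),.114),("rimB",(208,510),.114),("ptr",(212,460),.083)]:
    print(nm,at_z(t,*c2(*p),z).round(4))
P=cloud(t)
hsv=cv2.cvtColor(t["frame"],cv2.COLOR_BGR2HSV)
red=((hsv[...,0]<6)|(hsv[...,0]>174))&(hsv[...,1]>150)
Q=P[red&(abs(P[...,2]-.112)<.012)]; print(len(Q),Q.min(0),Q.max(0),Q.mean(0))
if len(Q):
    # circle fit
    from scipy.optimize import least_squares
    f=least_squares(lambda p:np.hypot(Q[:,0]-p[0],Q[:,1]-p[1])-p[2],[Q[:,0].mean(),Q[:,1].mean(),.046],loss='soft_l1',f_scale=.003); print(f.x)
b=P[(P[...,2]>.165)&(P[...,2]<.19)&(P[...,0]>.2)&(P[...,0]<.7)&(abs(P[...,1])<.4)]; print(len(b),b.mean(0) if len(b) else 0)
k=P[(P[...,2]>.124)&(P[...,2]<.14)&(P[...,1]>-.4)&(P[...,1]<-.15)&(P[...,0]<.5)]; print(len(k),k.mean(0)); print(k.round(3))
```

```text
[[-0.001 -0.92  -0.392]
 [ 0.001 -0.392  0.92 ]
 [-1.     0.     0.002]]
line [ 0.4765 -0.2443  0.132 ]
lineA [ 0.4695 -0.2376  0.132 ]
lineB [ 0.4827 -0.2505  0.132 ]
tick [ 0.4448 -0.2538  0.09  ]
ringc [ 0.4839 -0.2502  0.092 ]
box nl [ 0.4349 -0.1608  0.09  ]
box nr [ 0.4425 -0.3467  0.09  ]
box fl [ 0.6468 -0.1524  0.09  ]
box fr [ 0.652  -0.3386  0.09  ]
hub [0.51   0.1959 0.117 ]
handle [0.4907 0.1549 0.176 ]
rimL [0.5092 0.2437 0.114 ]
rimR [0.5118 0.1477 0.114 ]
rimT [0.5582 0.199  0.114 ]
rimB [0.4607 0.1946 0.114 ]
ptr [0.4809 0.1987 0.083 ]
343 [0.46410038 0.14958652 0.10652901] [0.55459597 0.61883309 0.12166944] [0.51086748 0.20203672 0.11336099]
[0.50984411 0.19669077 0.0429527 ]
129 [0.53654216 0.27316955 0.17538676]
112 [ 0.48284929 -0.25066675  0.13157439]
[[ 0.498 -0.259  0.13 ]
 [ 0.498 -0.261  0.13 ]
 [ 0.498 -0.263  0.133]
 [ 0.496 -0.256  0.124]
 [ 0.496 -0.257  0.129]
 [ 0.496 -0.258  0.133]
 [ 0.496 -0.261  0.132]
 [ 0.496 -0.263  0.131]
 [ 0.496 -0.266  0.13 ]
 [ 0.494 -0.252  0.128]
 [ 0.493 -0.254  0.132]
 [ 0.494 -0.256  0.132]
 [ 0.493 -0.258  0.134]
 [ 0
[... 1672 characters left out ...]
31]
 [ 0.477 -0.253  0.133]
 [ 0.477 -0.256  0.132]
 [ 0.475 -0.234  0.126]
 [ 0.475 -0.235  0.129]
 [ 0.475 -0.237  0.13 ]
 [ 0.475 -0.239  0.131]
 [ 0.475 -0.241  0.133]
 [ 0.475 -0.243  0.135]
 [ 0.475 -0.246  0.131]
 [ 0.475 -0.248  0.134]
 [ 0.475 -0.251  0.132]
 [ 0.475 -0.254  0.129]
 [ 0.472 -0.233  0.129]
 [ 0.472 -0.234  0.132]
 [ 0.472 -0.237  0.131]
 [ 0.472 -0.239  0.132]
 [ 0.472 -0.241  0.133]
 [ 0.472 -0.244  0.13 ]
 [ 0.472 -0.246  0.133]
 [ 0.472 -0.249  0.131]
 [ 0.47  -0.234  0.132]
 [ 0.47  -0.237  0.131]
 [ 0.47  -0.238  0.135]
 [ 0.47  -0.241  0.132]
 [ 0.47  -0.244  0.132]
 [ 0.47  -0.246  0.134]
 [ 0.468 -0.237  0.13 ]
 [ 0.468 -0.239  0.132]
 [ 0.468 -0.241  0.132]]
```

The dial's axis is at about (0.483, −0.251). Its line points at about 136° in the world and the off tick is at about 182.5°, so the dial reads about 0.8 rad. First I'll travel to above the dial.

Emit:
servo_tool:
  motion:
    - {"offset": [0,-0.0346,0.0255],"roll": 0,"claw": 0}
    - {"offset": [0,-0.0346,0.0255],"roll": 0,"claw": 0}
    - {"offset": [0,-0.0346,0.0255],"roll": 0,"claw": 0}
    - {"offset": [0,-0.0346,0.0255],"roll": 0,"claw": 0}
    - {"offset": [0,-0.0346,0.0255],"roll": 0,"claw": 0}
    - {"offset": [0,-0.0346,0.0255],"roll": 0,"claw": 0}
    - {"offset": [0,-0.0346,0.0255],"roll": 0,"claw": 0}
    - {"offset": [0,-0.0346,0.0255],"roll": 0,"claw": 0}
    - {"offset": [0,-0.0346,0.0255],"roll": 0,"claw": 0}
    - {"offset": [0,-0.0346,0.0255],"roll": 0,"claw": 0}
    - {"offset": [0,0,0],"roll": 10,"claw": 0}
    - {"offset": [0,0,0],"roll": 10,"claw": 0}

```text
clock: 1.6
tool_pos: [0.483, -0.2499, 0.2262]
orientation: [66.4, 90.0, 159.2]
force: [-0.4, -0.1, 0.1]
opening: 0.0438
```

Emit:
servo_tool:
  motion:
    - {"offset": [0.01,0,0],"roll": 9.5,"claw": 0}
    - {"offset": [0.01,0,0],"roll": 9.5,"claw": 0}
    - {"offset": [0.01,0,0],"roll": 9.5,"claw": 0}
    - {"offset": [0.01,0,0],"roll": 9.5,"claw": 0}
    - {"offset": [0.01,0,0],"roll": 9.5,"claw": 0}
    - {"offset": [0,0,0],"roll": 0,"claw": 0}
    - {"offset": [0,0,0],"roll": 0,"claw": 0}

```text
clock: 2.48
tool_pos: [0.483, -0.2508, 0.1768]
orientation: [-130.5, 90.0, -84.7]
force: [1.0, 0.3, 0.8]
opening: 0.0436
```

```bash
cat >> h.py <<'E'
from scipy.spatial.transform import Rotation as Rot
def st(goal=None):
    from plant import ctrl
    o=ctrl.get_obs(); M=Rot.from_euler('xyz',o["orientation"],degrees=True).as_matrix()
    print("t",round(o["clock"],2),"pos",o["tool_pos"].round(4),"F",o["force"].round(2),"M",o["moment"].round(3),"open",round(o["opening"],4))
    print("jaw ang",np.degrees(np.arctan2(M[1,2],M[0,2])).round(2),"tilt",M[:,0].round(4),"q",o["joint_pos"].round(1))
    if goal is not None: print("tool-frame delta",(M.T@(np.array(goal)-o["tool_pos"])).round(4))
    return o,M
E
python3 - <<'E'
from h import *
P=cloud(load("top0"))
k=P[(P[...,2]>.124)&(P[...,2]<.14)&(P[...,1]>-.4)&(P[...,1]<-.15)&(P[...,0]<.5)]
k=k[:,:2]; w,v=np.linalg.eigh(np.cov(k.T)); print("bar dir",np.degrees(np.arctan2(v[1,1],v[0,1])),np.sqrt(w*12))
st([.483,-.2507,.108])
from plant import ctrl
s=ctrl.snapshot("side"); crop(s,240,60,160,140,5,"pics/d1.png")
E
```

```text
bar dir 130.32206600115995 [0.01453387 0.04061186]
t 2.48 pos [ 0.483  -0.2508  0.1768] F [0.99 0.26 0.76] M [-0.071 -0.038  0.008] open 0.0436
jaw ang 45.79 tilt [ 0.e+00 -1.e-04 -1.e+00] q [  -6.8   10.5  -20.     0.   -59.5 -127.4]
tool-frame delta [0.0688 0.0001 0.0001]
```

View pics/d1.png

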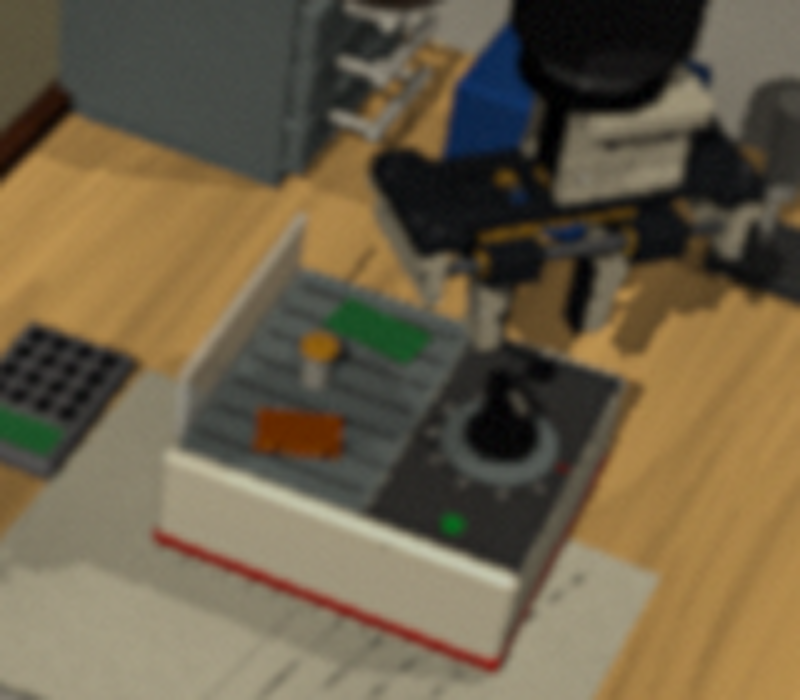

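The gripper is centred above the dial at about (500,400) in the crop and nothing is in the way. Next I'll go down and close.

Emit:
servo_tool:
  motion:
    - {"offset": [0.014,0,0],"roll": 3,"claw": 0}
    - {"offset": [0.014,0,0],"roll": 0,"claw": 0}
    - {"offset": [0.014,0,0],"roll": 0,"claw": 0}
    - {"offset": [0.014,0,0],"roll": 0,"claw": 0}
    - {"offset": [0.0128,0,0],"roll": 0,"claw": 0}
    - {"offset": [0,0,0],"roll": 0,"claw": 0}
    - {"offset": [0,0,0],"roll": 0,"claw": -0.7}
    - {"offset": [0,0,0],"roll": 0,"claw": -1}
    - {"offset": [0,0,0],"roll": 0,"claw": -1}
    - {"offset": [0,0,0],"roll": 0,"claw": -1}
    - {"offset": [0,0,0],"roll": 0,"claw": -1}

```text
clock: 3.9
tool_pos: [0.4852, -0.2493, 0.1083]
orientation: [-24.2, 89.7, 18.3]
force: [5.8, 9.3, -0.6]
opening: 0.0138
```

Run:
```python
from h import *
st([.483,-.2507,.108])
```

```text
t 3.9 pos [ 0.4852 -0.2493  0.1083] F [ 5.79  9.33 -0.64] M [ 3.435 -2.032  0.038] open 0.0138
jaw ang 42.6 tilt [ 0.0045  0.0015 -1.    ] q [-6.700e+00  1.460e+01 -2.480e+01 -1.000e-01 -5.030e+01 -1.306e+02]
tool-frame delta [ 0.0003  0.0005 -0.0026]
```

Emit:
servo_tool:
  motion:
    - {"offset": [0,0,0.0026],"roll": 0,"claw": -1}
    - {"offset": [0,0,0],"roll": -5,"claw": -1}
    - {"offset": [0,0,0],"roll": -5,"claw": -1}
    - {"offset": [0,0,0],"roll": -5,"claw": -1}
    - {"offset": [0,0,0],"roll": -5,"claw": -1}

```text
clock: 4.53
tool_pos: [0.4849, -0.2496, 0.1082]
orientation: [-140.4, 89.9, -77.7]
force: [-0.5, -3.2, 1.9]
opening: 0.0137
```

Run:
```python
from h import *
st([.4850,-.2490,.108])
```

```text
t 4.53 pos [ 0.4849 -0.2496  0.1082] F [-0.53 -3.17  1.89] M [-1.257  0.143 -0.053] open 0.0137
jaw ang 62.74 tilt [ 2.e-04 -9.e-04 -1.e+00] q [-6.600e+00  1.470e+01 -2.480e+01  1.000e-01 -5.050e+01 -1.107e+02]
tool-frame delta [0.0002 0.0002 0.0006]
```

Emit:
servo_tool:
  motion:
    - {"offset": [0,0,0],"roll": -5,"claw": -1}
    - {"offset": [0,0,0],"roll": -5,"claw": -1}
    - {"offset": [0,0,0],"roll": -5,"claw": -1}
    - {"offset": [0,0,0],"roll": -5,"claw": -1}
    - {"offset": [0,0,0],"roll": -5,"claw": -1}
    - {"offset": [0,0,0],"roll": 0,"claw": -1}

```text
clock: 5.28
tool_pos: [0.4846, -0.2505, 0.1083]
orientation: [176.0, 89.9, -96.3]
force: [-0.7, -7.5, 0.3]
opening: 0.0139
```

Run:
```python
from h import *
st([.4850,-.2490,.108])
```

```text
t 5.28 pos [ 0.4846 -0.2505  0.1083] F [-0.69 -7.48  0.27] M [-2.85   0.212  0.036] open 0.0139
jaw ang 87.65 tilt [-2.e-04 -2.e-03 -1.e+00] q [ -6.7  14.7 -24.8   0.1 -50.5 -85.8]
tool-frame delta [ 0.0003 -0.0003  0.0015]
```

Emit:
servo_tool:
  motion:
    - {"offset": [0,0,0],"roll": -2,"claw": -1}
    - {"offset": [0,0,0],"roll": -2,"claw": -1}
    - {"offset": [0,0,0],"roll": 0,"claw": -1}

```text
clock: 5.65
tool_pos: [0.4846, -0.2506, 0.1083]
orientation: [174.4, 89.9, -94.0]
force: [-0.6, -8.1, 0.1]
opening: 0.0139
```

Run:
```python
from h import *
st([.4850,-.2490,.108])
```

```text
t 5.65 pos [ 0.4846 -0.2506  0.1083] F [-0.56 -8.12  0.07] M [-3.236  0.179  0.017] open 0.0139
jaw ang 91.61 tilt [-1.0e-04 -2.1e-03 -1.0e+00] q [ -6.7  14.7 -24.8   0.2 -50.5 -81.8]
tool-frame delta [ 0.0003 -0.0004  0.0016]
```

Emit:
servo_tool:
  motion:
    - {"offset": [0,0,-0.002],"roll": -1,"claw": -1}
    - {"offset": [0,0,0],"roll": -1,"claw": -1}
    - {"offset": [0,0,0],"roll": -1,"claw": -1}
    - {"offset": [0,0,0],"roll": 0,"claw": -1}

```text
clock: 6.15
tool_pos: [0.4846, -0.2508, 0.1082]
orientation: [-12.0, 90.0, 82.5]
force: [-1.5, 2.2, 4.5]
opening: 0.0138
```

Run:
```python
from h import *
st([.4850,-.2490,.108])
```

```text
t 6.15 pos [ 0.4846 -0.2508  0.1082] F [-1.54  2.18  4.48] M [ 0.701  0.612 -0.652] open 0.0138
jaw ang 94.54 tilt [ 1.e-04  4.e-04 -1.e+00] q [ -6.8  14.7 -24.7  -0.  -50.6 -78.6]
tool-frame delta [ 0.0002 -0.0005  0.0018]
```

The moment jumped to −0.65 N m, so the dial is at its stop. I'll release it and rise.

Emit:
servo_tool:
  motion:
    - {"offset": [0,0,0],"roll": 0,"claw": 0}
    - {"offset": [0,0,0],"roll": 0,"claw": 0}
    - {"offset": [0,0,0],"roll": 0,"claw": 0}
    - {"offset": [-0.02,0,0],"roll": 0,"claw": 0}
    - {"offset": [-0.03,0,0],"roll": 0,"claw": 0}
    - {"offset": [-0.04,0,0],"roll": 0,"claw": 0.2}
    - {"offset": [-0.04,0,0],"roll": 0,"claw": 0.2}

```text
clock: 7.02
tool_pos: [0.4846, -0.251, 0.2388]
orientation: [79.4, 90.0, 174.0]
force: [0.5, -0.2, 0.1]
opening: 0.052
```

Run:
```python
from h import *
from plant import ctrl
st([.51,.15,.27])
s=ctrl.snapshot("side"); crop(s,250,80,130,110,6,"pics/e1.png")
t=ctrl.snapshot("top"); crop(t,165,165,265,110,3,"pics/e2.png"); np.savez("top1.npz",**t)
```

```text
t 7.03 pos [ 0.4846 -0.251   0.2388] F [ 0.52 -0.21  0.09] M [-0.063 -0.148  0.002] open 0.052
jaw ang 94.58 tilt [-5.e-04  1.e-04 -1.e+00] q [ -6.8   7.9 -14.6   0.  -67.5 -78.6]
tool-frame delta [-0.0312 -0.0573  0.3976]
```

View pics/e1.png

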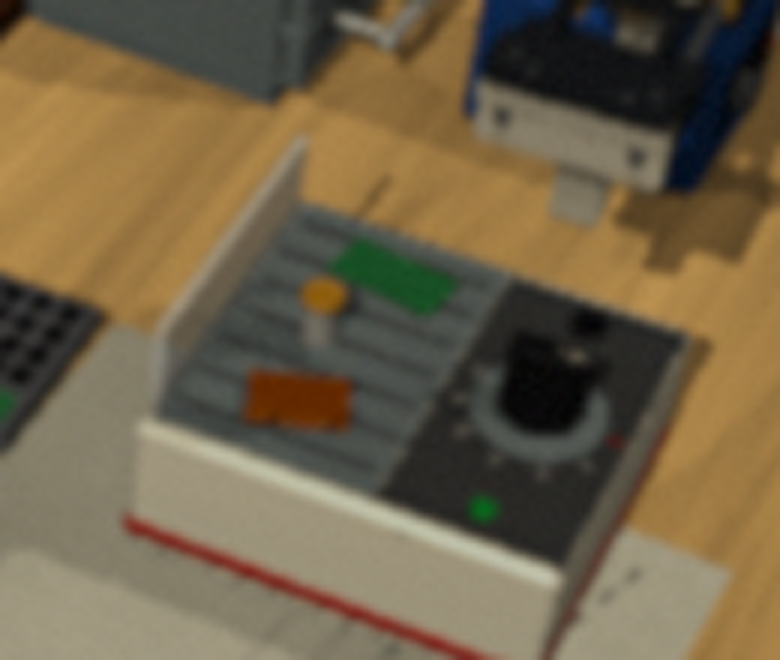

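View pics/e2.png

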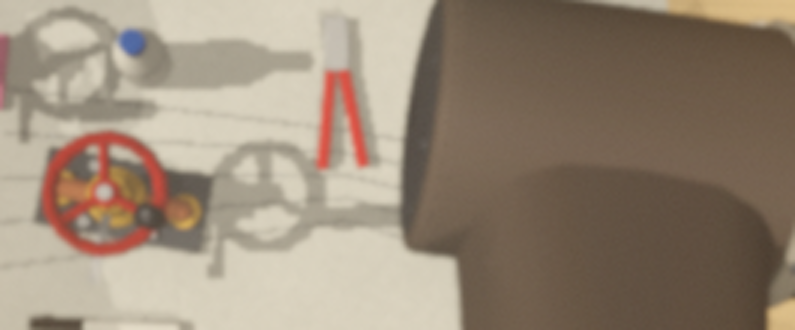

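Run:
```python
from h import *
t=load("top0"); s=load("side0")
c2=lambda x,y:(165+x/6-.4,165+y/6-.4)
c4=lambda x,y:(200+x/6-.4,210+y/6-.4)
A=np.array([.510,.1965])
for nm,p in [("ptrA top",at_z(t,*c2(305,470),.083)),("ptrB top",at_z(t,*c2(212,460),.083)),("side",at_z(s,*c4(430,380),.083)),("hub side",at_z(s,*c4(325,252),.117)),("handle top side",at_z(s,*c4(428,103),.176)),("handle top",at_z(t,*c2(293,430),.176)),("rod shadow/foot top",at_z(t,*c2(190,530),0.0))]:
    d=p[:2]-A; print(nm,p.round(4),np.hypot(*d).round(4),np.degrees(np.arctan2(d[1],d[0])).round(1))
# full-res crops with higher zoom
a=t["frame"][220:256,185:235]; cv2.imwrite("pics/f1.png",cv2.resize(a,None,fx=14,fy=14,interpolation=cv2.INTER_CUBIC))
a=s["frame"][235:305,225:295]; cv2.imwrite("pics/f2.png",cv2.resize(a,None,fx=8,fy=8,interpolation=cv2.INTER_CUBIC))
```

```text
ptrA top [0.4779 0.1606 0.083 ] 0.0481 -131.8
ptrB top [0.4809 0.1987 0.083 ] 0.0292 175.6
side [0.4579 0.207  0.083 ] 0.0531 168.6
hub side [0.511  0.1972 0.117 ] 0.0012 32.7
handle top side [0.4932 0.1545 0.176 ] 0.0453 -111.8
handle top [0.4907 0.1549 0.176 ] 0.0458 -114.9
rod shadow/foot top [0.4517 0.22   0.    ] 0.0629 158.0
```

View pics/f1.png

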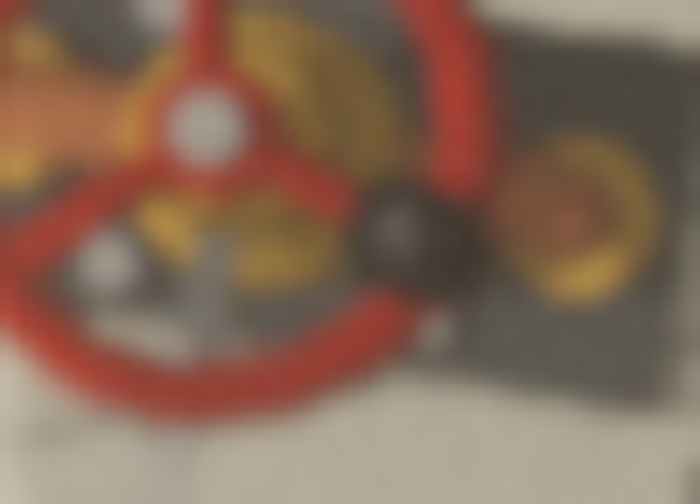

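View pics/f2.png

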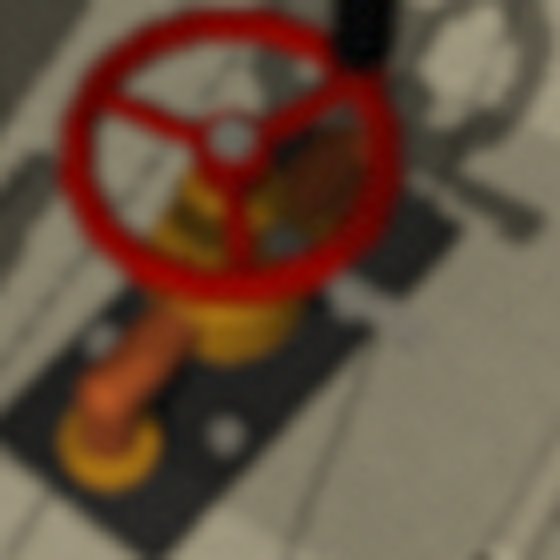

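Run:
```python
from h import *
t=load("top0"); s=load("side0")
A=np.array([.5105,.1967])
for nm,p in [("top mark",at_z(t,185+170/14-.5,220+455/14-.5,.083)),("side mark",at_z(s,225+405/8-.5,235+322/8-.5,.083)),("side ptr",at_z(s,225+350/8-.5,235+300/8-.5,.083))]:
    d=p[:2]-A; print(nm,p.round(4),np.hypot(*d).round(4),np.degrees(np.arctan2(d[1],d[0])).round(1))
```

```text
top mark [0.4547 0.2056 0.083 ] 0.0565 170.9
side mark [0.448  0.2065 0.083 ] 0.0632 171.0
side ptr [0.465  0.2084 0.083 ] 0.047 165.5
```

The pointer is at about 171° and the handle at about 247°. With the given range that puts the wheel at about 7.6 rad. Moving to above the valve handle at about (0.492, 0.155).

Emit:
servo_tool:
  motion:
    - {"offset": [0,-0.0036,0.0367],"roll": 0,"claw": 0.2}
    - {"offset": [0,-0.0036,0.0367],"roll": 0,"claw": 0.2}
    - {"offset": [0,-0.0036,0.0367],"roll": 0,"claw": 0.2}
    - {"offset": [0,-0.0036,0.0367],"roll": 0,"claw": 0.2}
    - {"offset": [0,-0.0036,0.0367],"roll": 0,"claw": 0.2}
    - {"offset": [0,-0.0036,0.0367],"roll": 0,"claw": 0.2}
    - {"offset": [0,-0.0036,0.0367],"roll": 0,"claw": 0.2}
    - {"offset": [0,-0.0036,0.0367],"roll": 0,"claw": 0.2}
    - {"offset": [0,-0.0036,0.0367],"roll": 0,"claw": 0.2}
    - {"offset": [0,-0.0036,0.0367],"roll": 0,"claw": 0.2}
    - {"offset": [0,-0.0036,0.0367],"roll": 0,"claw": 0.2}
    - {"offset": [0,0,0],"roll": 0,"claw": 0.2}

```text
clock: 8.62
tool_pos: [0.492, 0.1565, 0.2371]
orientation: [117.8, 90.0, -147.5]
force: [0.3, -0.9, -0.6]
opening: 0.0527
```

Run:
```python
from h import *
from plant import ctrl
st([.4920,.1547,.132])
t=ctrl.snapshot("top"); crop(t,330,165,100,110,5,"pics/g1.png"); np.savez("top2.npz",**t)
P=cloud(t)
k=P[(P[...,2]>.124)&(P[...,2]<.14)&(P[...,1]>-.4)&(P[...,1]<-.15)&(P[...,0]<.5)][:,:2]
w,v=np.linalg.eigh(np.cov(k.T)); print(len(k),k.mean(0),"bar dir",np.degrees(np.arctan2(v[1,1],v[0,1])),np.sqrt(w*12))
s=ctrl.snapshot("side"); crop(s,190,170,140,120,5,"pics/g2.png")
```

```text
t 8.62 pos [0.492  0.1565 0.2371] F [ 0.29 -0.92 -0.56] M [-0.069 -0.047 -0.007] open 0.0527
jaw ang 94.73 tilt [-5.e-04 -3.e-04 -1.e+00] q [  39.4    5.1  -18.1   -0.   -66.8 -124.7]
tool-frame delta [ 1.051e-01  1.000e-04 -1.700e-03]
99 [ 0.48169476 -0.25061224] bar dir -174.02433337434067 [0.01475537 0.03460523]
```

View pics/g1.png

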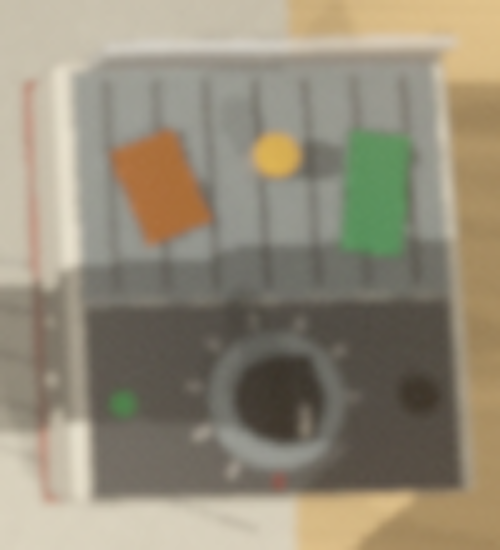

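View pics/g2.png

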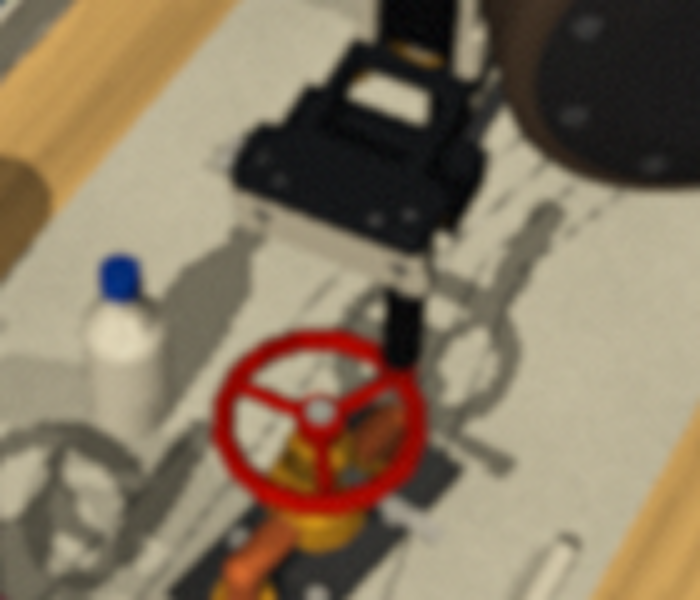

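The dial's line now points at the red tick, at (305,420) against (280,480) once parallax is allowed for, and the glass hasn't moved. The gripper is above the handle, so I'll go down and grip it.

Emit:
servo_tool:
  motion:
    - {"offset": [0.02,0,-0.0017],"roll": 0,"claw": 0.2}
    - {"offset": [0.02,0,0],"roll": 0,"claw": 0.2}
    - {"offset": [0.02,0,0],"roll": 0,"claw": 0.2}
    - {"offset": [0.02,0,0],"roll": 0,"claw": 0.2}
    - {"offset": [0.015,0,0],"roll": 0,"claw": 0.2}
    - {"offset": [0.01,0,0],"roll": 0,"claw": 0.2}
    - {"offset": [0,0,0],"roll": 0,"claw": 0}

```text
clock: 9.6
tool_pos: [0.4921, 0.1524, 0.1323]
orientation: [125.2, 89.9, -140.2]
force: [0.2, 0.1, 0.0]
opening: 0.047
```

Emit:
servo_tool:
  motion:
    - {"offset": [0,0,0],"roll": 0,"claw": -0.4}
    - {"offset": [0,0,0],"roll": 0,"claw": -1}
    - {"offset": [0,0,0],"roll": 0,"claw": -1}
    - {"offset": [0,0,0],"roll": 0,"claw": -1}
    - {"offset": [0,0,0],"roll": 0,"claw": -1}

```text
clock: 10.22
tool_pos: [0.4931, 0.1541, 0.1333]
orientation: [-49.8, 89.8, 44.8]
force: [1.3, 5.0, -0.8]
opening: 0.0199
```

Run:
```python
from h import *
from plant import ctrl
st([.4920,.1547,.132])
s=ctrl.snapshot("side"); crop(s,190,170,140,120,5,"pics/h2.png")
```

```text
t 10.22 pos [0.4931 0.1541 0.1333] F [ 1.25  4.99 -0.83] M [ 1.857 -0.234  0.101] open 0.0199
jaw ang 94.61 tilt [ 0.002  0.002 -1.   ] q [  39.1   10.4  -26.6   -0.   -52.8 -124.5]
tool-frame delta [0.0013 0.0011 0.0006]
```

View pics/h2.png

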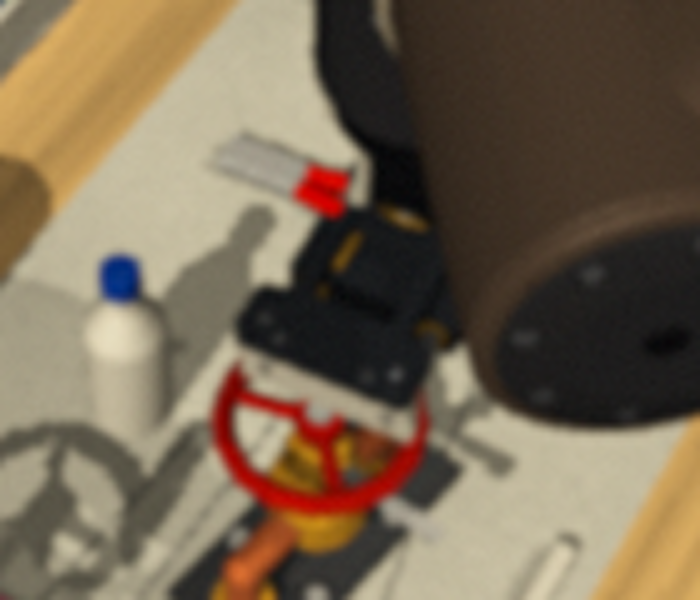

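The grip is good: opening 19.9 mm on a 20 mm handle. I'll generate the circle increments in the tool frame.

```bash
cat > circ.py <<'E'
from h import *
import json,sys
def rows(phi0,phi1,n,j=94.6,r=45.0,claw=-1):
    ph=np.radians(np.linspace(phi0,phi1,n+1)); p=r*np.c_[np.cos(ph),np.sin(ph)]
    d=np.diff(p,axis=0); jz=np.array([np.cos(np.radians(j)),np.sin(np.radians(j))]); jy=np.array([-jz[1],jz[0]])
    cum=np.cumsum(np.c_[d@jy,d@jz],0); c=np.round(cum/1000,4); c=np.diff(np.vstack([[0,0],c]),axis=0)
    for a,b in c: print(f"[0, {a:.4f}, {b:.4f}]")
    print("end",phi1)
E
python3 - <<'E'
from circ import *
rows(-112,-112-90,6)
E
```

```text
[0, 0.0097, 0.0066]
[0, 0.0077, 0.0089]
[0, 0.0052, 0.0105]
[0, 0.0022, 0.0116]
[0, -0.0009, 0.0117]
[0, -0.0038, 0.0111]
end -202
```

Emit:
servo_tool:
  motion:
    - {"offset": [0,-0.0012,0.0015],"roll": 0,"claw": -1}
    - {"offset": [0,0.0097,0.0066],"roll": 0,"claw": -1}
    - {"offset": [0,0.0077,0.0089],"roll": 0,"claw": -1}
    - {"offset": [0,0.0052,0.0105],"roll": 0,"claw": -1}
    - {"offset": [0,0,0],"roll": 0,"claw": -1}

```text
clock: 10.9
tool_pos: [0.4668, 0.1773, 0.1332]
orientation: [128.0, 89.8, -137.4]
force: [-9.2, -3.1, 12.7]
opening: 0.0195
```

Run:
```python
from h import *
o,M=st()
d=o["tool_pos"][:2]-np.array([.5105,.1967]); print(np.hypot(*d),np.degrees(np.arctan2(d[1],d[0])))
from plant import ctrl
s=ctrl.snapshot("side"); crop(s,190,170,140,120,5,"pics/i2.png")
t=ctrl.snapshot("top"); crop(t,150,165,120,120,5,"pics/i1.png")
```

```text
t 10.9 pos [0.4668 0.1773 0.1332] F [-9.2  -3.1  12.74] M [-0.936  3.296 -0.014] open 0.0195
jaw ang 94.59 tilt [-0.0029 -0.0027 -1.    ] q [  43.4    9.   -28.4   -0.   -52.8 -128.8]
0.04781440467756953 -156.03118363826312
```

View pics/i2.png

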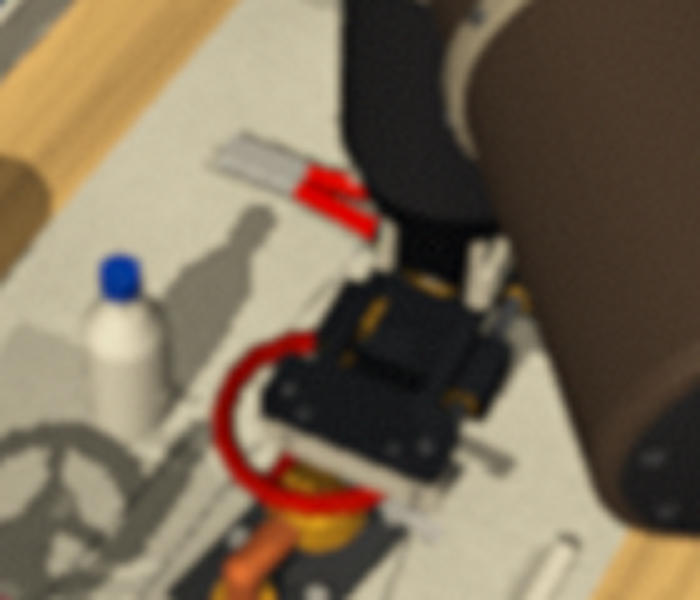

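Run:
```python
from circ import *
rows(-156,-156-120,8)
```

```text
[0, 0.0024, 0.0115]
[0, -0.0006, 0.0117]
[0, -0.0037, 0.0112]
[0, -0.0064, 0.0098]
[0, -0.0087, 0.0079]
[0, -0.0105, 0.0053]
[0, -0.0115, 0.0024]
[0, -0.0117, -0.0006]
end -276
```

Emit:
servo_tool:
  motion:
    - {"offset": [-0.0012,0.0023,0],"roll": 0,"claw": -1}
    - {"offset": [0,0.0024,0.0115],"roll": 0,"claw": -1}
    - {"offset": [0,-0.0006,0.0117],"roll": 0,"claw": -1}
    - {"offset": [0,-0.0037,0.0112],"roll": 0,"claw": -1}
    - {"offset": [0,-0.0064,0.0098],"roll": 0,"claw": -1}
    - {"offset": [0,0,0],"roll": 0,"claw": -1}

```text
clock: 11.75
tool_pos: [0.4717, 0.2245, 0.1335]
orientation: [3.8, 90.0, 98.4]
force: [1.1, 2.4, -8.3]
opening: 0.0191
```

```bash
cat >> h.py <<'E'
def log(C=(.5073,.1967)):
    import json,os
    o,M=st(); p=o["tool_pos"][:2].tolist()
    L=json.load(open("log.json")) if os.path.exists("log.json") else []
    L.append(p); json.dump(L,open("log.json","w"))
    L=np.array(L)
    if len(L)>2:
        from scipy.optimize import least_squares
        f=least_squares(lambda c:np.hypot(*(L-c).T)-.045,C); C=f.x
        print("centre r45 fit",C.round(4),"res mm",(f.fun*1000).round(2))
        if len(L)>3:
            g=least_squares(lambda c:np.hypot(*(L-c[:2]).T)-c[2],[*C,.045]); print("free fit",g.x.round(4))
    d=np.array(p)-C; print("phi",np.degrees(np.arctan2(d[1],d[0])).round(2),"r",np.hypot(*d).round(4))
    return o,C
E
python3 - <<'E'
import json; json.dump([[.4931,.1541],[.4668,.1773]],open("log.json","w"))
from h import *
log()
E
```

```text
t 11.75 pos [0.4717 0.2245 0.1335] F [ 1.08  2.41 -8.25] M [ 0.658 -0.261  0.009] open 0.0191
jaw ang 94.61 tilt [-1.e-04  5.e-04 -1.e+00] q [  47.    11.   -25.8   -0.   -53.2 -132.3]
centre r45 fit [0.5073 0.1969] res mm [ 0.05 -0.06  0.04]
phi 142.23 r 0.045
```

Run:
```python
from circ import *
rows(-216,-216-165,11)
```

```text
[0, -0.0087, 0.0078]
[0, -0.0105, 0.0054]
[0, -0.0115, 0.0024]
[0, -0.0117, -0.0007]
[0, -0.0112, -0.0036]
[0, -0.0099, -0.0064]
[0, -0.0078, -0.0088]
[0, -0.0053, -0.0104]
[0, -0.0024, -0.0115]
[0, 0.0006, -0.0118]
[0, 0.0037, -0.0111]
end -381
```

Emit:
servo_tool:
  motion:
    - {"offset": [0,-0.0087,0.0078],"roll": 0,"claw": -1}
    - {"offset": [0,-0.0105,0.0054],"roll": 0,"claw": -1}
    - {"offset": [0,-0.0115,0.0024],"roll": 0,"claw": -1}
    - {"offset": [0,-0.0117,-0.0007],"roll": 0,"claw": -1}
    - {"offset": [0,-0.0112,-0.0036],"roll": 0,"claw": -1}
    - {"offset": [0,0,0],"roll": 0,"claw": -1}

```text
clock: 12.5
tool_pos: [0.525, 0.2382, 0.1336]
orientation: [-112.7, 90.0, -18.2]
force: [2.3, 0.6, -13.0]
opening: 0.0191
```

Run:
```python
from h import *
log()
```

```text
t 12.5 pos [0.525  0.2382 0.1336] F [  2.31   0.64 -12.99] M [ 0.396 -0.882 -0.045] open 0.0191
jaw ang 94.51 tilt [ 6.e-04 -2.e-04 -1.e+00] q [  43.9   15.8  -19.2    0.   -54.9 -129.4]
centre r45 fit [0.5073 0.1969] res mm [ 0.05 -0.06  0.04 -0.  ]
free fit [0.5073 0.1969 0.045 ]
phi 66.76 r 0.045
```

Emit:
servo_tool:
  motion:
    - {"offset": [0.001,-0.0099,-0.0064],"roll": 0,"claw": -1}
    - {"offset": [0,-0.0078,-0.0088],"roll": 0,"claw": -1}
    - {"offset": [0,-0.0053,-0.0104],"roll": 0,"claw": -1}
    - {"offset": [0,-0.0024,-0.0115],"roll": 0,"claw": -1}
    - {"offset": [0,0.0006,-0.0118],"roll": 0,"claw": -1}
    - {"offset": [0,0.0037,-0.0111],"roll": 0,"claw": -1}
    - {"offset": [0,0,0],"roll": 0,"claw": -1}

```text
clock: 13.38
tool_pos: [0.5488, 0.1793, 0.1334]
orientation: [74.5, 90.0, 169.1]
force: [-7.8, 0.7, -1.1]
opening: 0.0193
```

Run:
```python
from h import *
log()
from circ import *
rows(-381,-381-165,11)
```

```text
t 13.38 pos [0.5488 0.1793 0.1334] F [-7.81  0.73 -1.13] M [0.367 2.54  0.022] open 0.0193
jaw ang 94.53 tilt [-8.e-04  2.e-04 -1.e+00] q [  37.5   15.9  -19.1   -0.   -55.1 -122.9]
centre r45 fit [0.5073 0.1969] res mm [ 0.05 -0.04  0.06  0.    0.03]
free fit [0.5073 0.1969 0.045 ]
phi -22.93 r 0.045
[0, 0.0064, -0.0098]
[0, 0.0088, -0.0079]
[0, 0.0104, -0.0053]
[0, 0.0115, -0.0024]
[0, 0.0118, 0.0006]
[0, 0.0111, 0.0037]
[0, 0.0099, 0.0064]
[0, 0.0078, 0.0087]
[0, 0.0053, 0.0105]
[0, 0.0024, 0.0115]
[0, -0.0006, 0.0117]
end -546
```

Emit:
servo_tool:
  motion:
    - {"offset": [0,0.0079,-0.0098],"roll": 0,"claw": -1}
    - {"offset": [0,0.0088,-0.0079],"roll": 0,"claw": -1}
    - {"offset": [0,0.0104,-0.0053],"roll": 0,"claw": -1}
    - {"offset": [0,0.0115,-0.0024],"roll": 0,"claw": -1}
    - {"offset": [0,0.0118,0.0006],"roll": 0,"claw": -1}
    - {"offset": [0,0.0111,0.0037],"roll": 0,"claw": -1}
    - {"offset": [0,0.0099,0.0064],"roll": 0,"claw": -1}
    - {"offset": [0,0.0078,0.0087],"roll": 0,"claw": -1}
    - {"offset": [0,0.0053,0.0105],"roll": 0,"claw": -1}
    - {"offset": [0,0,0],"roll": 0,"claw": -1}

```text
clock: 14.62
tool_pos: [0.4656, 0.1797, 0.1335]
orientation: [-64.9, 89.8, 29.7]
force: [6.0, 4.1, -8.2]
opening: 0.0192
```

Run:
```python
from h import *
log()
from circ import *
rows(-516,-556,10)
```

```text
t 14.62 pos [0.4656 0.1797 0.1335] F [ 6.    4.13 -8.16] M [ 1.491 -2.08   0.003] open 0.0192
jaw ang 94.67 tilt [ 0.0027  0.0015 -1.    ] q [ 4.370e+01  8.700e+00 -2.870e+01  1.000e-01 -5.240e+01 -1.291e+02]
centre r45 fit [0.5073 0.1969] res mm [ 0.03 -0.07  0.05  0.02  0.05  0.07]
free fit [0.5073 0.1969 0.045 ]
phi -157.68 r 0.0451
[0, 0.0009, 0.0030]
[0, 0.0008, 0.0031]
[0, 0.0005, 0.0031]
[0, 0.0003, 0.0031]
[0, 0.0001, 0.0031]
[0, -0.0002, 0.0032]
[0, -0.0004, 0.0031]
[0, -0.0005, 0.0031]
[0, -0.0008, 0.0030]
[0, -0.0010, 0.0030]
end -556
```

Emit:
servo_tool:
  motion:
    - {"offset": [0,-0.0003,0.003],"roll": 0,"claw": -1}
    - {"offset": [0,0.0008,0.0031],"roll": 0,"claw": -1}
    - {"offset": [0,0.0005,0.0031],"roll": 0,"claw": -1}
    - {"offset": [0,0.0003,0.0031],"roll": 0,"claw": -1}
    - {"offset": [0,0.0001,0.0031],"roll": 0,"claw": -1}
    - {"offset": [0,0,0],"roll": 0,"claw": -1}

```text
clock: 15.38
tool_pos: [0.4623, 0.1939, 0.1333]
orientation: [-20.9, 90.0, 73.7]
force: [-1.0, -0.0, 6.1]
opening: 0.0195
```

Run:
```python
from h import *
log()
```

```text
t 15.38 pos [0.4623 0.1939 0.1333] F [-1.   -0.05  6.08] M [-0.012  0.363 -0.031] open 0.0195
jaw ang 94.59 tilt [ 1.e-04  3.e-04 -1.e+00] q [  45.2    9.1  -28.3   -0.   -52.6 -130.6]
centre r45 fit [0.5072 0.1969] res mm [ 0.03 -0.08  0.03  0.02  0.07  0.05  0.06]
free fit [0.5073 0.1969 0.045 ]
phi -176.21 r 0.0451
```

Emit:
servo_tool:
  motion:
    - {"offset": [0,-0.0002,0.0032],"roll": 0,"claw": -1}
    - {"offset": [0,-0.0004,0.0031],"roll": 0,"claw": -1}
    - {"offset": [0,0,0],"roll": 0,"claw": -1}

```text
clock: 15.75
tool_pos: [0.4623, 0.2001, 0.1333]
orientation: [4.1, 90.0, 98.7]
force: [-2.1, 0.3, 6.5]
opening: 0.0194
```

Run:
```python
from h import *
log()
```

```text
t 15.75 pos [0.4623 0.2001 0.1333] F [-2.09  0.3   6.48] M [-0.092  0.562  0.044] open 0.0194
jaw ang 94.59 tilt [-0.e+00  3.e-04 -1.e+00] q [  45.8    9.3  -28.    -0.   -52.7 -131.2]
centre r45 fit [0.5072 0.1969] res mm [ 0.03 -0.09  0.03  0.02  0.07  0.05  0.06  0.03]
free fit [0.5073 0.1969 0.045 ]
phi 175.9 r 0.045
```

Emit:
servo_tool:
  motion:
    - {"offset": [0,-0.0003,0.0015],"roll": 0,"claw": -1}
    - {"offset": [0,-0.0003,0.0015],"roll": 0,"claw": -1}
    - {"offset": [0,0,0],"roll": 0,"claw": -1}

```text
clock: 16.12
tool_pos: [0.4626, 0.2029, 0.1333]
orientation: [66.7, 90.0, 161.3]
force: [-2.0, -1.2, 6.7]
opening: 0.0196
```

Run:
```python
from h import *
log()
```

```text
t 16.12 pos [0.4626 0.2029 0.1333] F [-2.03 -1.15  6.67] M [-0.378  0.515  0.012] open 0.0196
jaw ang 94.58 tilt [-2.e-04  1.e-04 -1.e+00] q [  46.     9.4  -27.9   -0.   -52.7 -131.4]
centre r45 fit [0.5072 0.1969] res mm [ 0.03 -0.09  0.02  0.02  0.08  0.04  0.05  0.02  0.03]
free fit [0.5072 0.1969 0.045 ]
phi 172.24 r 0.045
```

Emit:
servo_tool:
  motion:
    - {"offset": [0,-0.0003,0.0015],"roll": 0,"claw": -1}
    - {"offset": [0,-0.0003,0.0015],"roll": 0,"claw": -1}
    - {"offset": [0,0,0],"roll": 0,"claw": -1}

```text
clock: 16.5
tool_pos: [0.4627, 0.2043, 0.1332]
orientation: [154.1, 89.8, -111.3]
force: [-0.2, -7.9, 8.5]
opening: 0.0193
```

Run:
```python
from h import *
log()
```

```text
t 16.5 pos [0.4627 0.2043 0.1332] F [-0.21 -7.87  8.5 ] M [-2.762 -0.058 -0.031] open 0.0193
jaw ang 94.58 tilt [-0.0011 -0.0027 -1.    ] q [ 4.620e+01  9.600e+00 -2.770e+01  1.000e-01 -5.290e+01 -1.316e+02]
centre r45 fit [0.5072 0.1969] res mm [ 0.04 -0.11 -0.    0.02  0.1   0.03  0.03  0.    0.01  0.12]
free fit [0.5072 0.1969 0.045 ]
phi 170.52 r 0.0451
```

Emit:
servo_tool:
  motion:
    - {"offset": [0,-0.0003,0.0015],"roll": 0,"claw": -1}
    - {"offset": [0,0,0],"roll": 0,"claw": -1}
    - {"offset": [0,0,0],"roll": 0,"claw": -1}

```text
clock: 16.88
tool_pos: [0.4626, 0.2044, 0.1332]
orientation: [154.7, 89.7, -110.8]
force: [1.1, -13.0, 10.3]
opening: 0.0198
```

Run:
```python
from h import *
log()
```

```text
t 16.88 pos [0.4626 0.2044 0.1332] F [  1.14 -12.96  10.33] M [-4.703 -0.429 -0.073] open 0.0198
jaw ang 94.56 tilt [-0.0018 -0.0049 -1.    ] q [ 4.620e+01  9.600e+00 -2.770e+01  1.000e-01 -5.300e+01 -1.317e+02]
centre r45 fit [0.5072 0.1969] res mm [ 0.04 -0.12 -0.03  0.02  0.13  0.01  0.01 -0.02 -0.01  0.09  0.17]
free fit [0.5072 0.1969 0.045 ]
phi 170.46 r 0.0452
```

The closed stop is firm: 13 N at φ≈170.5°, which agrees with the pointer at 171°. Now I'll back off two full turns anticlockwise, in half-turn calls.

Run:
```python
from circ import *
rows(166.5,346.5,12)
rows(346.5,526.5,12)
```

```text
[0, 0.0022, -0.0115]
[0, -0.0009, -0.0118]
[0, -0.0039, -0.0110]
[0, -0.0067, -0.0097]
[0, -0.0089, -0.0077]
[0, -0.0106, -0.0051]
[0, -0.0115, -0.0021]
[0, -0.0118, 0.0009]
[0, -0.0110, 0.0039]
[0, -0.0097, 0.0066]
[0, -0.0077, 0.0089]
[0, -0.0050, 0.0106]
end 346.5
[0, -0.0022, 0.0115]
[0, 0.0009, 0.0118]
[0, 0.0039, 0.0110]
[0, 0.0067, 0.0097]
[0, 0.0089, 0.0077]
[0, 0.0106, 0.0051]
[0, 0.0115, 0.0021]
[0, 0.0118, -0.0009]
[0, 0.0110, -0.0039]
[0, 0.0097, -0.0066]
[0, 0.0077, -0.0089]
[0, 0.0050, -0.0106]
end 526.5
```

Emit:
servo_tool:
  motion:
    - {"offset": [0,0.0022,-0.0115],"roll": 0,"claw": -1}
    - {"offset": [0,-0.0009,-0.0118],"roll": 0,"claw": -1}
    - {"offset": [0,-0.0039,-0.011],"roll": 0,"claw": -1}
    - {"offset": [0,-0.0067,-0.0097],"roll": 0,"claw": -1}
    - {"offset": [0,-0.0089,-0.0077],"roll": 0,"claw": -1}
    - {"offset": [0,-0.0106,-0.0051],"roll": 0,"claw": -1}

```text
clock: 17.62
tool_pos: [0.4972, 0.153, 0.1333]
orientation: [-40.5, 90.0, 54.1]
force: [-1.1, 4.6, 4.8]
opening: 0.0198
```

Run:
```python
from h import *
log()
```

```text
t 17.62 pos [0.4972 0.153  0.1333] F [-1.14  4.65  4.82] M [1.741 0.426 0.021] open 0.0198
jaw ang 94.58 tilt [ 4.e-04  6.e-04 -1.e+00] q [  38.7   10.8  -26.1   -0.   -53.1 -124.1]
centre r45 fit [0.5072 0.1969] res mm [ 0.04 -0.12 -0.02  0.02  0.13  0.01  0.01 -0.02 -0.01  0.09  0.17  0.01]
free fit [0.5072 0.1969 0.045 ]
phi -102.76 r 0.045
```

Emit:
servo_tool:
  motion:
    - {"offset": [0,-0.0115,-0.0021],"roll": 0,"claw": -1}
    - {"offset": [0,-0.0118,0.0009],"roll": 0,"claw": -1}
    - {"offset": [0,-0.011,0.0039],"roll": 0,"claw": -1}
    - {"offset": [0,-0.0097,0.0066],"roll": 0,"claw": -1}
    - {"offset": [0,-0.0077,0.0089],"roll": 0,"claw": -1}
    - {"offset": [0,-0.005,0.0106],"roll": 0,"claw": -1}

```text
clock: 18.38
tool_pos: [0.551, 0.186, 0.1332]
orientation: [130.6, 89.9, -134.8]
force: [-6.0, 0.2, 10.3]
opening: 0.0192
```

Run:
```python
from h import *
log()
```

```text
t 18.38 pos [0.551  0.186  0.1332] F [-6.02  0.16 10.31] M [-0.193  2.209 -0.023] open 0.0192
jaw ang 94.56 tilt [-8.e-04 -8.e-04 -1.e+00] q [  37.9   16.3  -18.5    0.   -55.2 -123.4]
centre r45 fit [0.5072 0.1969] res mm [ 0.03 -0.12 -0.01  0.03  0.11  0.02  0.02 -0.01  0.01  0.11  0.18  0.01
  0.12]
free fit [0.5072 0.1969 0.0451]
phi -13.92 r 0.0451
```

Emit:
servo_tool:
  motion:
    - {"offset": [0,-0.0022,0.0115],"roll": 0,"claw": -1}
    - {"offset": [0,0.0009,0.0118],"roll": 0,"claw": -1}
    - {"offset": [0,0.0039,0.011],"roll": 0,"claw": -1}
    - {"offset": [0,0.0067,0.0097],"roll": 0,"claw": -1}
    - {"offset": [0,0.0089,0.0077],"roll": 0,"claw": -1}
    - {"offset": [0,0.0106,0.0051],"roll": 0,"claw": -1}

```text
clock: 19.12
tool_pos: [0.5183, 0.2407, 0.1333]
orientation: [-111.2, 89.9, -16.6]
force: [1.8, -2.5, 6.7]
opening: 0.0194
```

Run:
```python
from h import *
log()
```

```text
t 19.12 pos [0.5183 0.2407 0.1333] F [ 1.77 -2.46  6.71] M [-1.245 -0.526 -0.006] open 0.0194
jaw ang 94.59 tilt [ 1.1e-03 -3.0e-04 -1.0e+00] q [ 4.46e+01  1.54e+01 -1.99e+01  1.00e-01 -5.47e+01 -1.30e+02]
centre r45 fit [0.5072 0.1969] res mm [ 0.07 -0.1  -0.03 -0.01  0.12  0.04  0.03 -0.    0.    0.11  0.18  0.04
  0.13  0.14]
free fit [0.5072 0.1969 0.0451]
phi 75.72 r 0.0451
```

Emit:
servo_tool:
  motion:
    - {"offset": [0,0.0115,0.0021],"roll": 0,"claw": -1}
    - {"offset": [0,0.0118,-0.0009],"roll": 0,"claw": -1}
    - {"offset": [0,0.011,-0.0039],"roll": 0,"claw": -1}
    - {"offset": [0,0.0097,-0.0066],"roll": 0,"claw": -1}
    - {"offset": [0,0.0077,-0.0089],"roll": 0,"claw": -1}
    - {"offset": [0,0.005,-0.0106],"roll": 0,"claw": -1}

```text
clock: 19.88
tool_pos: [0.4633, 0.2073, 0.1333]
orientation: [-49.1, 89.9, 45.5]
force: [6.8, 0.7, 1.4]
opening: 0.0192
```

Run:
```python
from h import *
log()
```

```text
t 19.88 pos [0.4633 0.2073 0.1333] F [6.77 0.74 1.45] M [ 0.212 -2.392  0.049] open 0.0192
jaw ang 94.6 tilt [ 9.e-04  9.e-04 -1.e+00] q [  46.3    9.6  -27.6    0.   -52.7 -131.7]
centre r45 fit [0.5072 0.1969] res mm [ 0.07 -0.1  -0.04 -0.01  0.14  0.03  0.02 -0.02 -0.01  0.09  0.17  0.05
  0.14  0.14  0.12]
free fit [0.5072 0.1969 0.0451]
phi 166.65 r 0.0451
```

Emit:
servo_tool:
  motion:
    - {"offset": [0,0.0022,-0.0115],"roll": 0,"claw": -1}
    - {"offset": [0,-0.0009,-0.0118],"roll": 0,"claw": -1}
    - {"offset": [0,-0.0039,-0.011],"roll": 0,"claw": -1}
    - {"offset": [0,-0.0067,-0.0097],"roll": 0,"claw": -1}
    - {"offset": [0,-0.0089,-0.0077],"roll": 0,"claw": -1}
    - {"offset": [0,-0.0106,-0.0051],"roll": 0,"claw": -1}

```text
clock: 20.62
tool_pos: [0.4969, 0.153, 0.1333]
orientation: [-13.9, 89.9, 80.7]
force: [-0.5, 7.6, 7.0]
opening: 0.0195
```

Run:
```python
from h import *
log()
```

```text
t 20.62 pos [0.4969 0.153  0.1333] F [-0.53  7.58  7.03] M [2.565 0.18  0.115] open 0.0195
jaw ang 94.56 tilt [ 2.0e-04  1.1e-03 -1.0e+00] q [ 3.870e+01  1.080e+01 -2.610e+01 -1.000e-01 -5.310e+01 -1.241e+02]
centre r45 fit [0.5072 0.1969] res mm [ 0.05 -0.11 -0.03  0.01  0.13  0.02  0.01 -0.02 -0.01  0.09  0.17  0.03
  0.14  0.16  0.13  0.09]
free fit [0.5072 0.1969 0.0451]
phi -103.2 r 0.0451
```

Emit:
servo_tool:
  motion:
    - {"offset": [0,-0.0115,-0.0021],"roll": 0,"claw": -1}
    - {"offset": [0,-0.0118,0.0009],"roll": 0,"claw": -1}
    - {"offset": [0,-0.011,0.0039],"roll": 0,"claw": -1}
    - {"offset": [0,-0.0097,0.0066],"roll": 0,"claw": -1}
    - {"offset": [0,-0.0077,0.0089],"roll": 0,"claw": -1}
    - {"offset": [0,-0.005,0.0106],"roll": 0,"claw": -1}

```text
clock: 21.38
tool_pos: [0.5507, 0.1852, 0.1332]
orientation: [136.6, 89.9, -128.8]
force: [-3.4, -3.2, 12.3]
opening: 0.0193
```

Run:
```python
from h import *
log()
```

```text
t 21.38 pos [0.5507 0.1852 0.1332] F [-3.4  -3.21 12.33] M [-0.523  1.069 -0.055] open 0.0193
jaw ang 94.54 tilt [-0.0012 -0.0015 -1.    ] q [  37.9   16.3  -18.6    0.   -55.2 -123.4]
centre r45 fit [0.5072 0.1969] res mm [ 0.05 -0.11 -0.03  0.01  0.13  0.02  0.02 -0.01 -0.    0.1   0.17  0.03
  0.14  0.16  0.13  0.09  0.05]
free fit [0.5072 0.1969 0.0451]
phi -15.01 r 0.045
```

Emit:
servo_tool:
  motion:
    - {"offset": [0,-0.0022,0.0115],"roll": 0,"claw": -1}
    - {"offset": [0,0.0009,0.0118],"roll": 0,"claw": -1}
    - {"offset": [0,0.0039,0.011],"roll": 0,"claw": -1}
    - {"offset": [0,0.0067,0.0097],"roll": 0,"claw": -1}
    - {"offset": [0,0.0089,0.0077],"roll": 0,"claw": -1}
    - {"offset": [0,0.0106,0.0051],"roll": 0,"claw": -1}

```text
clock: 22.12
tool_pos: [0.5181, 0.2407, 0.1333]
orientation: [-78.9, 89.9, 15.6]
force: [1.5, -0.7, 8.0]
opening: 0.0195
```

Run:
```python
from h import *
log()
from circ import *
rows(76.5,151.5,5)
rows(151.5,166.5,3)
```

```text
t 22.12 pos [0.5181 0.2407 0.1333] F [ 1.51 -0.66  8.  ] M [-0.334 -0.866  0.023] open 0.0195
jaw ang 94.57 tilt [ 9.e-04  3.e-04 -1.e+00] q [  44.6   15.3  -19.9    0.   -54.7 -130. ]
centre r45 fit [0.5072 0.1969] res mm [ 0.06 -0.1  -0.03 -0.    0.13  0.03  0.02 -0.01 -0.    0.1   0.17  0.04
  0.14  0.15  0.13  0.1   0.05  0.08]
free fit [0.5072 0.1969 0.0451]
phi 76.04 r 0.0451
[0, 0.0115, 0.0022]
[0, 0.0118, -0.0009]
[0, 0.0110, -0.0039]
[0, 0.0097, -0.0067]
[0, 0.0077, -0.0089]
end 151.5
[0, 0.0020, -0.0034]
[0, 0.0017, -0.0035]
[0, 0.0014, -0.0037]
end 166.5
```

Emit:
servo_tool:
  motion:
    - {"offset": [0,0.0115,0.0022],"roll": 0,"claw": -1}
    - {"offset": [0,0.0118,-0.0009],"roll": 0,"claw": -1}
    - {"offset": [0,0.011,-0.0039],"roll": 0,"claw": -1}
    - {"offset": [0,0.0097,-0.0067],"roll": 0,"claw": -1}
    - {"offset": [0,0.0077,-0.0089],"roll": 0,"claw": -1}
    - {"offset": [0,0.002,-0.0034],"roll": 0,"claw": -1}
    - {"offset": [0,0.0017,-0.0035],"roll": 0,"claw": -1}
    - {"offset": [0,0.0007,-0.0018],"roll": 0,"claw": -1}
    - {"offset": [0,0,0],"roll": 0,"claw": -1}

```text
clock: 23.25
tool_pos: [0.4638, 0.2088, 0.1332]
orientation: [107.6, 90.0, -157.8]
force: [0.4, 1.1, 9.0]
opening: 0.0192
```

Run:
```python
from h import *
o,C=log()
p=C+.045*np.array([np.cos(np.radians(170.55)),np.sin(np.radians(170.55))])
print(p); st([*p,o["tool_pos"][2]])
```

```text
t 23.25 pos [0.4638 0.2088 0.1332] F [0.38 1.06 9.04] M [0.303 0.115 0.042] open 0.0192
jaw ang 94.56 tilt [-2.e-04 -1.e-04 -1.e+00] q [  46.4    9.8  -27.5   -0.   -52.8 -131.8]
centre r45 fit [0.5072 0.1969] res mm [ 0.06 -0.11 -0.04 -0.    0.13  0.03  0.02 -0.02 -0.01  0.1   0.17  0.04
  0.14  0.14  0.13  0.1   0.05  0.08  0.03]
free fit [0.5072 0.1969 0.0451]
phi 164.68 r 0.045
[0.46279745 0.20429493]
t 23.25 pos [0.4638 0.2088 0.1332] F [0.38 1.06 9.04] M [0.303 0.115 0.042] open 0.0192
jaw ang 94.56 tilt [-2.e-04 -1.e-04 -1.e+00] q [  46.4    9.8  -27.5   -0.   -52.8 -131.8]
tool-frame delta [ 0.      0.0013 -0.0044]
```

Emit:
servo_tool:
  motion:
    - {"offset": [-0.0006,0.0005,-0.0016],"roll": 0,"claw": -1}
    - {"offset": [0,0.0005,-0.0016],"roll": 0,"claw": -1}
    - {"offset": [0,0.0003,-0.0012],"roll": 0,"claw": -1}
    - {"offset": [0,0,0],"roll": 0,"claw": -1}
    - {"offset": [0,0,0],"roll": 0,"claw": -1}

```text
clock: 23.88
tool_pos: [0.4627, 0.2045, 0.1333]
orientation: [147.6, 90.0, -117.9]
force: [3.0, -1.1, 1.4]
opening: 0.0193
```

Run:
```python
from h import *
o,C=log()
p=C+.045*np.array([np.cos(np.radians(170.55)),np.sin(np.radians(170.55))])
print(p); st([*p,o["tool_pos"][2]])
```

```text
t 23.88 pos [0.4627 0.2045 0.1333] F [ 3.02 -1.07  1.35] M [-0.322 -1.37  -0.009] open 0.0193
jaw ang 94.57 tilt [-4.e-04 -7.e-04 -1.e+00] q [  46.1    9.5  -27.8    0.   -52.8 -131.6]
centre r45 fit [0.5072 0.1969] res mm [ 0.06 -0.11 -0.04 -0.    0.14  0.02  0.01 -0.02 -0.01  0.09  0.16  0.04
  0.15  0.14  0.12  0.1   0.06  0.08  0.02  0.09]
free fit [0.5072 0.1969 0.0451]
phi 170.3 r 0.0451
[0.46279049 0.20429715]
t 23.88 pos [0.4627 0.2045 0.1333] F [ 3.02 -1.07  1.35] M [-0.322 -1.37  -0.009] open 0.0193
jaw ang 94.57 tilt [-4.e-04 -7.e-04 -1.e+00] q [  46.1    9.5  -27.8    0.   -52.8 -131.6]
tool-frame delta [ 0.     -0.     -0.0002]
```

Emit:
servo_tool:
  motion:
    - {"offset": [0,0,-0.0002],"roll": 0,"claw": -1}
    - {"offset": [0,0,0],"roll": 0,"claw": -1}
    - {"offset": [0,0,0],"roll": 0,"claw": -1}
    - {"offset": [0,0,0],"roll": 0,"claw": -1}

```text
clock: 24.38
tool_pos: [0.4627, 0.2045, 0.1334]
orientation: [133.1, 90.0, -132.3]
force: [4.2, -1.8, -0.9]
opening: 0.0192
```

Run:
```python
from h import *
log()
from plant import ctrl
s=ctrl.snapshot("side"); cv2.imwrite("pics/z_side.png",s["frame"]); crop(s,190,170,140,120,5,"pics/z2.png")
t=ctrl.snapshot("top"); cv2.imwrite("pics/z_top.png",cv2.resize(t["frame"],(768,576),interpolation=cv2.INTER_CUBIC))
```

```text
t 24.38 pos [0.4627 0.2045 0.1334] F [ 4.15 -1.79 -0.92] M [-0.52  -1.682 -0.029] open 0.0192
jaw ang 94.58 tilt [-3.e-04 -4.e-04 -1.e+00] q [  46.1    9.5  -27.8    0.   -52.8 -131.6]
centre r45 fit [0.5072 0.1969] res mm [ 0.06 -0.12 -0.05 -0.    0.15  0.02  0.   -0.03 -0.02  0.08  0.15  0.04
  0.16  0.14  0.11  0.1   0.07  0.08  0.01  0.08  0.11]
free fit [0.5072 0.1969 0.0451]
phi 170.3 r 0.0451
```

View pics/z2.png

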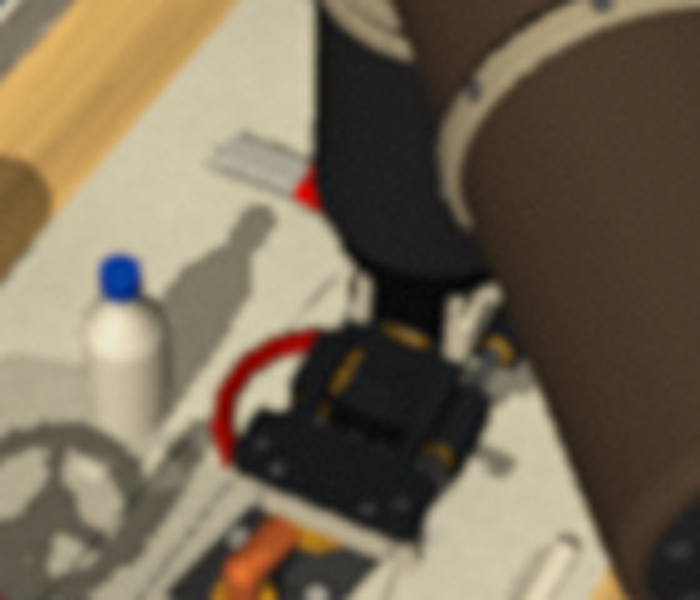

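View pics/z_top.png

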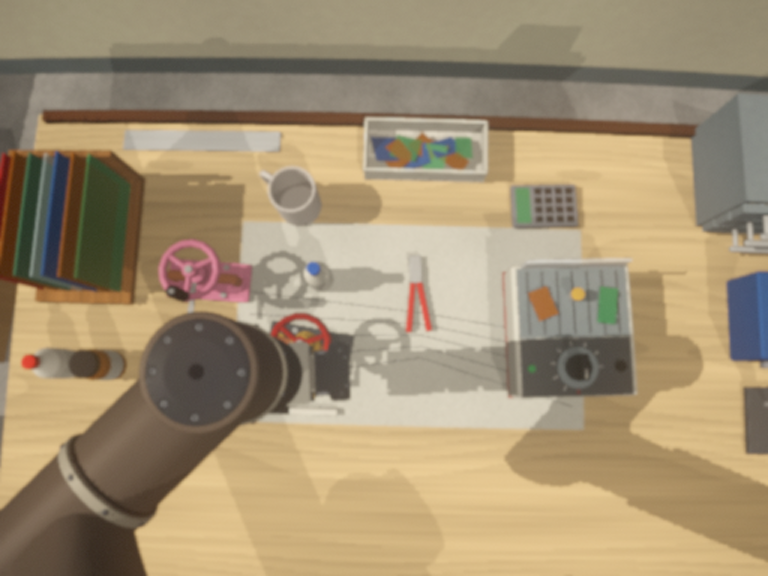

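The final pictures show the gripper on the handle over the pointer. The dial line at (588,374) points at the near edge, and the glue, pliers, marker, mug, calculator and glass are all where they started. Handing in.

Run:
```python
from plant import ctrl
print(ctrl.close_job())
```

```text
the job is handed in; nothing more can be done
None
```

The edger's speed dial is at its off stop, and the red valve is closed and backed off two full turns. The arm is still gripping the valve's black handle at that setting. I handed in at 24.4 s of the 72 s allowed; no verdict was reported.

- **Dial:** I turned it anticlockwise about 50° until it hit the end stop, where the resisting moment jumped from about 0.03 to 0.65 N m. A camera check after release showed the white line pointing at the red tick. A rough direction estimate from the depth image read a few degrees off, and I put that down to measurement noise.
- **Valve:** I turned it clockwise to a firm stop, where 13 N of push moved it no further. That was at a handle angle of 170.5°, against about 171° for the pointer in the images. I then led the handle anticlockwise through two full turns to 170.3°, which is 0.2° (about 0.004 rad) from exactly two turns.
- **Grip at hand-in:** The opening was 19.2 mm on the 20 mm handle, a little under the 19.9 mm at first grip. The force on the handle was under 5 N.
- **Bench:** In the final pictures the loose items look unmoved; the arm hid part of the marker.

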